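# Hold the stamp chest's sprung lid open

### The job

A glaze jar has been left standing on the lid of the small plywood stamp chest. Move the jar off and stand it upright on the bare table top, clear of the chest; then lift the chest's sprung lid by its pull bar to 60 degrees from closed and hold it there, still, so that somebody can take the stamps out. The lid shuts itself when let go, so finish while your fingers still hold it open; leave the other things on the table as they are.

Things in the scene. Friction and masses are not known exactly. Their poses are not given: they have to be found in the camera images.
- chest: Stamp chest: plywood box fixed to the table on the right, at varying place and yaw; 150 x 150 mm, 85 mm high without its lid; two small wooden stamps inside. Origin: centre of its underside, on the table. Its -x side is the front, with the pull bar, roughly facing the robot; the lid is hinged along the rear (+x) top edge.
- lid (a joint): Lid angle in rad: 0 closed (level), grows as the front edge rises, stop at 1.75; 60 degrees is 1.047. A plywood board 10 mm thick, 154 mm wide along chest y, about 0.35 kg. Gravity and a spring hinge (0.25 N m per rad) push it shut; about 2 to 3 N at the bar holds it.
- hinge_line (a point): Middle of the lid's hinge line: 75 mm behind the chest's centre (chest +x), 85 mm above the table. The hinge line runs along the chest's y axis.
- lid_bar (a point): Middle of the lid's pull bar: round, steel, 12 mm thick, along chest y, 84 mm clear between the flat straps that carry it 48 mm clear in front of the lid. Centre 205 mm from the hinge line, 90 mm above the table when closed. Moves with the lid; fingers that pinch it from above, one before and one behind it, may stay vertical while it turns between them.
- glaze_jar: Clear round jar with screw cap, 62 mm across, 86 mm high, about 0.36 kg, at first upright on the lid (lid top 95 mm above the table). Origin: centre of its underside; z is its own up axis. The table is bare for it along its far edge between wooden rib and slip pot, around x = 0.65, y = 0.035, beyond the 20 mm high clay board.
- slip_pot: Bystander: small open glazed pot, 70 mm across and 69 mm high, near the far edge of the table, straight ahead to the left. Origin: centre of its underside.
- wood_rib: Bystander: flat kidney-shaped wooden rib, 50 x 104 x 10 mm, long axis its own y, lying flat near the far edge of the table, left of the chest. Origin: centre of its underside.
There are look-alikes about, which are no part of the job. Of the things like the glaze_jar, leave any that is purple; of the rest the smaller one is meant.

How it is judged:
By the outcome, as a careful person would: the job done as asked, in the order asked, and still so for the second after the job is handed in, while the arm keeps its last pose, push and grip.
It also fails if it takes over 58 s, if anything falls off the work surface, if the arm or the gripper's body presses on something with over 40 N, if the wrist force passes 120 N, or if a joint passes its speed limit or range.

### The arm

A 6-joint arm with a two-finger parallel gripper is mounted at the origin on the work surface; the furniture and walls round the work are solid. World frame = base frame: x ahead of the robot, y to its left, z up, the work surface at z = 0. Lengths are in m, angles in rad, forces in N, time in s.
With the tool pointing down it reaches from about 0.225 to 0.725 m from the base axis. Payload 3.1 kg.
Tool frame: the origin (TCP) lies midway between the tips of the shut fingers; the grasp point (between the pads) lies 19 mm behind it; z points along the fingers, y is the line along which they close (so a half turn about z gives the same grasp; the last joint's range is limited). The gripper opens to 85 mm and grips with 20 to 120 N. Pads are 22 mm wide; open, the fingers measure 114 mm over their backs; the gripper's body (76 mm by 85 mm) begins 54 mm behind the grasp point. The pads swing forward as they close: fully open they stand 13 mm farther back than shut.
Start: joints at [-1.362, 0.048, 0.099, 1.622, 0, 1.443], TCP at [0.173, -0.496, 0.2] pointing down, gripper open.
Joint ranges: [-2.91, 2.91], [-0.99, 1.94], [-1.21, 1.42], [-2.12, 2.29], [-1.49, 1.47], [-3.14, 3.14]. Speed limits (rad/s): [2.79, 2.79, 3.14, 3.14, 3.14, 3.14].

### API

Orientations are given as a unit quaternion [w, x, y, z].
In Python, from station import bot gives the robot as it stands. The module is installed in compiled form; this text tells all that it offers.
- The arm moves only by the tool apply_moves, never from a script. Its argument "steps" is a list that holds one entry, the list of rows, each a list of 7 numbers: the shift along the tool's x, y, z in m, then the turn, a rotation vector about the tool's x, y, z in rad, then the opening, from 0 (shut) to 1 (fully open). A call has 1 to 12 rows; each row shifts and turns the commanded pose from where the row before left it, along the tool's axes as they then stand; what a row does not reach is not made up. A row lasts 1/12 s, in which the tool goes at most 41.7 mm and 7.16 degrees, less where a joint would pass 70% of its speed; a pose out of reach is approached as far as the arm can. A call is refused whole if a number of a shift passes 0.0417 or a number of a turn 0.125, either way. A call with a gripper value outside its range is refused whole. The fingers move at their own pace and stop on an object; "squeeze" is the grip in N (left out, the last holds). Time passes only in rows, so rows that do not move let the fingers close. It gives the time, the measured TCP pose, the force, the opening and the grip force at its end, in the units of the state.
- bot.get_state(): the state, without advancing time (a new reading comes with each control period).
- bot.snapshot(name): name is "scene" or "top"; returns a dict with "img" (420x560x3 uint8, blue, green, red), "z_map" (420x560 float32, m along the optical axis (not along the pixel's ray), 0 where there is no reading), "fx", "fy", "cx", "cy" (pixels), "D" ([k1, k2, p1, p2, k3] as OpenCV has them; the pictures are not rectified), "T" (4x4, takes a point from camera to world coordinates). Camera axes: x right, y down, z forward; pixel columns grow to the right and rows downward; lengths in m; the calibration is good to about 2 mm. A picture is of the moment at which its call begins.
- bot.sign_off(): hands the job in; it is judged then, once.
The state is a dict: "t": time; "joint_positions": joint angles; "joint_vel": joint speeds; "joint_torque": joint torques, N m; "tcp_pos": TCP position; "eef_rot": TCP orientation; "ft_force": force on the tool from outside, world axes, zero at the start; "wrist_torque": the same for the moment, N m; "opening": opening from 0.0 (shut) to 1.0 (fully open); "gripper_force": force on a finger pad.
Only numpy, scipy, OpenCV 4.12 (cv2) and the standard library are available. Lean on these libraries where they do the work, as an engineer would, in place of code of your own. Each camera call takes 0.05 s, during which the arm holds its last target. There are 200 camera calls.

## Working session

There is one attempt and no reset: what is moved stays moved. The work goes in short steps, Python scripts to look and compute and a tool call to move; the robot and the scene stay as the last step left them, time stands still between calls to the robot, and variables do not carry over. Pictures are saved under pics/ and viewed, at most 10 in all, crops included, and the job is handed in when it is done.

Besides the shell and the picture viewer there is one more tool, called as name(argument=value, ...), one argument or row to a line, values as JSON. apply_moves: Moves the arm, as the interface text tells. Its arguments: {"type":"object","properties":{"steps":{"type":"array"},"squeeze":{"type":"number"}},"required":["steps"]}

```bash
mkdir -p pics; cat > h.py <<'E'
import numpy as np, cv2, pickle
from station import bot
def snap(n,save=None):
    s=bot.snapshot(n)
    if save: cv2.imwrite('pics/'+save,s['img']); pickle.dump(s,open('pics/'+save+'.pkl','wb'))
    return s
def K(s): return np.array([[s['fx'],0,s['cx']],[0,s['fy'],s['cy']],[0,0,1.]])
def rays(s,uv):
    p=cv2.undistortPoints(np.array(uv,float).reshape(-1,1,2),K(s),np.array(s['D'],float)).reshape(-1,2)
    return np.c_[p,np.ones(len(p))]
def onplane(s,uv,z):
    T=np.array(s['T']);d=rays(s,uv)@T[:3,:3].T
    return T[:3,3]+d*((z-T[2,3])/d[:,2])[:,None]
def pts(s):
    h,w=s['z_map'].shape;u,v=np.meshgrid(np.arange(w),np.arange(h))
    T=np.array(s['T']);r=rays(s,np.c_[u.ravel(),v.ravel()])*s['z_map'].reshape(-1,1)
    return (r@T[:3,:3].T+T[:3,3]).reshape(h,w,3)
E
python3 - <<'E'
from h import *
for n in('scene','top'):
    s=snap(n,n+'0.png'); print(n,np.round(s['T'],3).tolist(),s['fx'],s['D'])
st=bot.get_state()
print({k:np.round(v,3).tolist() for k,v in st.items()})
E
```

```text
scene [[-0.995, 0.093, -0.044, 0.544], [0.103, 0.862, -0.497, 0.474], [-0.008, -0.499, -0.867, 1.113], [0.0, 0.0, 0.0, 1.0]] 442.2921593019948 [-0.06685787  0.          0.          0.          0.        ]
top [[-0.018, -0.986, 0.166, 0.214], [-1.0, 0.016, -0.013, -0.106], [0.011, -0.167, -0.986, 1.649], [0.0, 0.0, 0.0, 1.0]] 516.183493448699 [-0.02103753  0.          0.          0.          0.        ]
{'t': 0.1, 'joint_positions': [-1.362, 0.049, 0.098, 1.622, -0.0, 1.443], 'joint_vel': [-0.0, -0.0, 0.003, -0.001, 0.001, 0.0], 'joint_torque': [0.001, -33.985, 32.094, 0.016, -0.0, 0.0], 'tcp_pos': [0.173, -0.495, 0.199], 'eef_rot': [-0.001, 0.986, 0.168, -0.0], 'ft_force': [-0.105, 0.496, -0.202], 'wrist_torque': [-0.019, -0.006, -0.083], 'gripper_force': 0.0, 'opening': 1.003}
```

View pics/scene0.png

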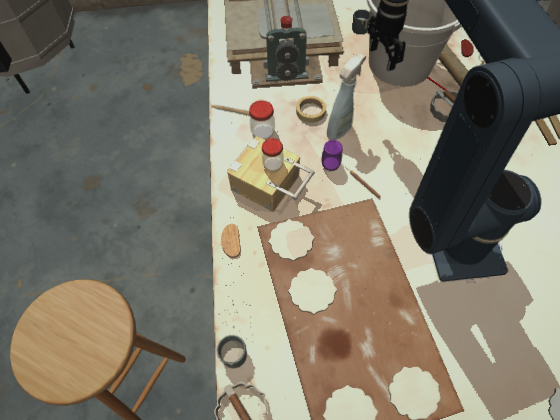

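View pics/top0.png

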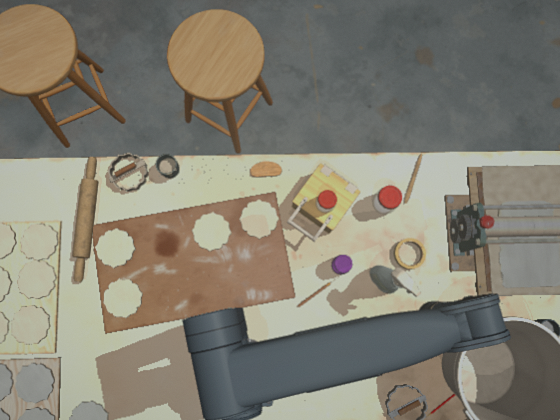

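The scene view shows a red-capped jar on the chest lid at (272,150), a larger red-capped jar standing on the table at (261,117), and a purple jar at (332,155). In the top view they are at (327,199), (388,198) and (342,264). The purple one is excluded. Of the two red ones, the one on the lid looks smaller and stands where the task says, so I'll confirm it with sizes and a crop.

```bash
python3 - <<'E'
from h import *
S={n:pickle.load(open(f'pics/{n}0.png.pkl','rb')) for n in('scene','top')}
for n,s in S.items():
    P=pts(s); hsv=cv2.cvtColor(s['img'],cv2.COLOR_BGR2HSV)
    H,Sa,V=cv2.split(hsv)
    for nm,m in dict(red=((H<6)|(H>174))&(Sa>170)&(V>90),purple=(H>125)&(H<160)&(Sa>100)).items():
        k,l,st,c=cv2.connectedComponentsWithStats(m.astype(np.uint8))
        for i in range(1,k):
            if st[i,4]>60:
                q=P[l==i]; q=q[np.abs(q[:,2])<.5]; zt=np.percentile(q[:,2],90) if len(q) else 0
                t=q[q[:,2]>zt-.008]
                print(n,nm,c[i].round(),st[i,4],'ztop',zt.round(3),'topctr',((t.min(0)+t.max(0))/2).round(3),'ext',np.ptp(t,axis=0).round(3))
    # points by height: lid and bar
    reg=(P[...,0]>.35)&(P[...,0]<.75)&(P[...,1]>-.45)&(P[...,1]<-.1)
    lid=reg&(P[...,2]>.088)&(P[...,2]<.102)&(H>15)&(H<35)&(Sa>60)
    k,l,st,c=cv2.connectedComponentsWithStats(lid.astype(np.uint8)); i=1+st[1:,4].argmax()
    q=P[l==i]; r=cv2.minAreaRect(q[:,:2].astype(np.float32)); print(n,'lid',r,cv2.boxPoints(r).round(3).tolist(),np.median(q[:,2]))
    np.save(f'pics/P_{n}.npy',P)
a=cv2.resize(S['scene']['img'][85:225,200:360],None,fx=3.5,fy=3.5,interpolation=cv2.INTER_CUBIC)
b=cv2.resize(S['top']['img'][150:290,260:420],None,fx=3.5,fy=3.5,interpolation=cv2.INTER_CUBIC)
cv2.imwrite('pics/crop.png',cv2.resize(np.hstack([a,b]),(800,350)))
E
```

```text
scene red [262. 109.] 248 ztop 0.116 topctr [ 0.527 -0.463  0.113] ext [0.067 0.071 0.01 ]
scene red [272. 146.] 211 ztop 0.184 topctr [ 0.51  -0.265  0.181] ext [0.051 0.051 0.009]
scene purple [332. 154.] 407 ztop 0.088 topctr [ 0.329 -0.315  0.086] ext [0.051 0.053 0.013]
scene lid ((0.5340085029602051, -0.2712136507034302), (0.15764136612415314, 0.15300986170768738), 52.494117736816406) [[0.42500001192092896, -0.28700000047683716], [0.546999990940094, -0.3799999952316284], [0.6430000066757202, -0.2549999952316284], [0.5210000276565552, -0.16200000047683716]] 0.09528957749136935
top purple [343. 263.] 224 ztop 0.091 topctr [ 0.326 -0.312  0.089] ext [0.051 0.05  0.013]
top lid ((0.5333604216575623, -0.2663126587867737), (0.154028058052063, 0.1556755155324936), 52.95584487915039) [[0.42500001192092896, -0.2809999883174896], [0.5490000247955322, -0.375], [0.6420000195503235, -0.25200000405311584], [0.5180000066757202, -0.15800000727176666]] 0.0949647448656683
```

View pics/crop.png

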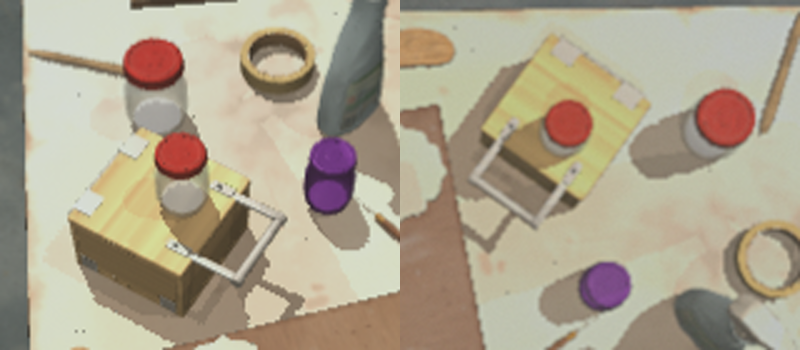

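The crop confirms it. The purple jar at right is excluded. The red-capped jar on the lid has a 51 mm cap with its top at 0.18, which matches 95 + 86 mm. The one behind is bigger, with a 70 mm cap and its top at 0.115. The jar on the lid is the one meant. The bar is on the chest's side facing −x, +y. Next I'll measure the bar, the jar in the top view, and the pot and rib gap.

```bash
python3 - <<'E'
from h import *
S={n:pickle.load(open(f'pics/{n}0.png.pkl','rb')) for n in('scene','top')}
for n,s in S.items():
    P=np.load(f'pics/P_{n}.npy'); H,Sa,V=cv2.split(cv2.cvtColor(s['img'],cv2.COLOR_BGR2HSV))
    X,Y,Z=P[...,0],P[...,1],P[...,2]
    m=((H<8)|(H>172))&(Sa>110)&(X>.46)&(X<.56)&(Y>-.32)&(Y<-.2)&(Z>.15)
    v,u=np.nonzero(m); 
    e=cv2.minEnclosingCircle(np.c_[u,v].astype(np.float32)); print(n,'cap px',e, onplane(s,[e[0]],.181).round(4))
    q=P[m]; t=q[q[:,2]>.174]; print(' cap top',((t.min(0)+t.max(0))/2).round(4),len(t))
    ctr=np.array([.5337,-.2687]); d=np.array([.795,-.606]); w=np.array([.606,.795])
    rel=np.stack([X-ctr[0],Y-ctr[1]],-1); a=rel@d; b=rel@w
    m=(a<-.085)&(a>-.16)&(abs(b)<.08)&(Z>.075)&(Z<.115)
    q=P[m]; print(' bar/straps n',len(q),'z',np.percentile(q[:,2],[5,50,95]).round(4))
    r=cv2.minAreaRect(q[:,:2].astype(np.float32)); print('  box',np.round(cv2.boxPoints(r),3).tolist(),np.round(r[1],3))
    mb=m&(abs(b)<.03); q=P[mb]; print('  bar centre',q.mean(0).round(4),'a',a[mb].min().round(4),a[mb].max().round(4),'slope',np.polyfit(b[mb],a[mb],1).round(4), 'b-range', b[m].min().round(3),b[m].max().round(3))
    # bystanders
    reg=(X>.5)&(X<.8)&(Y>-.17)&(Y<.25)
    for nm,m in dict(high=reg&(Z>.03)&(Z<.09),rib=reg&(H>5)&(H<18)&(Sa>110)&(Z>.003)&(Z<.02)&(X>.6)).items():
        k,l,st,c=cv2.connectedComponentsWithStats(m.astype(np.uint8))
        for i in range(1,k):
            if st[i,4]>40: q=P[l==i]; print(' ',nm,c[i].round(),st[i,4],q.min(0).round(3),q.max(0).round(3))
    m=reg&(abs(X-.65)<.02)&(abs(Y-.035)<.02); print('  target z',np.percentile(Z[m],[2,50,98]).round(4))
    m=reg&(Y>0)&(Y<.07)&(Z>.014)&(Z<.03); print('  board x max',X[m].max() if m.any() else None)
    m=reg&(Y>0)&(Y<.07)&(abs(Z)<.006); print('  table x max',X[m].max(),X[m].min())
E
```

```text
scene cap px ((271.875, 147.0), 10.320740699768066) [[ 0.5094 -0.2612  0.181 ]]
 cap top [ 0.5089 -0.2654  0.1799] 299
 bar/straps n 242 z [0.0895 0.0948 0.0982]
  box [[0.3919999897480011, -0.2329999953508377], [0.4309999942779541, -0.2630000114440918], [0.49799999594688416, -0.17599999904632568], [0.45899999141693115, -0.1459999978542328]] [0.109 0.049]
  bar centre [ 0.4323 -0.1907  0.0945] a -0.1329 -0.1202 slope [-0.0016 -0.1279] b-range -0.057 0.052
  high [231. 348.] 631 [0.62  0.194 0.03 ] [0.685 0.25  0.073]
  rib [230. 240.] 417 [ 0.623 -0.133  0.004] [ 0.67  -0.034  0.016]
  target z [-0.0046 -0.0001  0.0039]
  board x max 0.549316079283542
  table x max 0.7009186533017472 0.5408241499599573
top cap px ((326.9307556152344, 199.11538696289062), 9.177988052368164) [[ 0.5064 -0.2604  0.181 ]]
 cap top [ 0.5071 -0.2605  0.1831] 256
 bar/straps n 226 z [0.0891 0.0951 0.1016]
  box [[0.3919999897480011, -0.2240000069141388], [0.4350000023841858, -0.25699999928474426], [0.49799999594688416, -0.17399999499320984], [0.45399999618530273, -0.1420000046491623]] [0.104 0.055]
  bar centre [ 0.4273 -0.1886  0.0945] a -0.1384 -0.1263 slope [ 0.001  -0.1331] b-range -0.051 0.053
  high [169. 166.] 297 [0.615 0.198 0.03 ] [0.684 0.25  0.079]
  rib [266. 169.] 327 [ 0.622 -0.128  0.003] [ 0.669 -0.033  0.019]
  target z [-0.0063  0.0009  0.0087]
  board x max 0.6380389504850793
  table x max 0.6976519196292414 0.5371521347247655
```

```bash
cat >> h.py <<'E'
from scipy.spatial.transform import Rotation as R
def state():
    st=bot.get_state(); q=st['eef_rot']; r=R.from_quat([q[1],q[2],q[3],q[0]])
    return st,np.array(st['tcp_pos']),r
def goto(*targets):
    st,p,r=state(); x=r.as_matrix()[:,0]
    print('t',round(st['t'],2),'p',p.round(4),'a',round(float(np.arctan2(x[1],x[0])),4),'tool z',r.as_matrix()[:,2].round(3),'F',np.round(st['ft_force'],1),'op',round(st['opening'],3),'gf',round(st['gripper_force'],1))
    for t in targets:
        t=np.array(t); print('  to',t,'tool shift',(r.inv().apply(t-p)).round(4)); p=t
E
python3 - <<'E'
from h import *
for n in('scene','top'):
    P=np.load(f'pics/P_{n}.npy'); X,Y,Z=np.moveaxis(P,-1,0)
    m=(X>.24)&(X<.62)&(Y>-.46)&(Y<-.0)&(Z>.12)&(Z<.6)
    m[:, 380:]&=(n=='top'); 
    k,l,st,c=cv2.connectedComponentsWithStats(m.astype(np.uint8))
    for i in range(1,k):
        if st[i,4]>30: print(n,c[i].round(),P[l==i].min(0).round(2),P[l==i].max(0).round(2))
E
```

```text
scene [347.  87.] [ 0.24 -0.46  0.12] [ 0.31 -0.42  0.28]
scene [272. 153.] [ 0.48 -0.29  0.12] [ 0.54 -0.23  0.19]
top [326. 201.] [ 0.48 -0.29  0.12] [ 0.53 -0.23  0.19]
top [394. 278.] [ 0.24 -0.46  0.12] [ 0.31 -0.41  0.28]
```

apply_moves(
  steps=[
    [[0,0,-0.036,0,0,-0.1164,1],[0,0,-0.036,0,0,-0.1164,1],[0,0,-0.036,0,0,-0.1164,1],[0,0,-0.036,0,0,-0.1164,1],[0,0,-0.036,0,0,-0.1164,1],[0,0,0,0,0,0,1]],
  ],
  squeeze=40,
)

```text
t: 0.6
tcp_pos: [0.1738, -0.4971, 0.388]
eef_rot: [0.006, 0.895, 0.445, -0.002]
ft_force: [-0.1, 1.5, 1.5]
opening: 0.994
gripper_force: 0.0
```

```bash
python3 -c "
from h import *
goto((.508,-.263,.38),(.508,-.263,.24),(.508,-.263,.120))"
```

```text
t 0.6 p [ 0.1738 -0.4971  0.388 ] a 0.9225 tool z [ 0.003 -0.013 -1.   ] F [-0.1  1.5  1.5] op 0.994 gf 0.0
  to [ 0.508 -0.263  0.38 ] tool shift [0.3885 0.125  0.0059]
  to [ 0.508 -0.263  0.24 ] tool shift [ 0.0012 -0.0014  0.14  ]
  to [ 0.508 -0.263  0.12 ] tool shift [ 0.0011 -0.0012  0.12  ]
```

apply_moves(
  steps=[
    [[0.0324,0.0104,0,0,0,0,1],[0.0324,0.0104,0,0,0,0,1],[0.0324,0.0104,0,0,0,0,1],[0.0324,0.0104,0,0,0,0,1],[0.0324,0.0104,0,0,0,0,1],[0.0324,0.0104,0,0,0,0,1],[0.0324,0.0104,0,0,0,0,1],[0.0324,0.0104,0,0,0,0,1],[0.0324,0.0104,0,0,0,0,1],[0.0324,0.0104,0,0,0,0,1],[0.0324,0.0104,0,0,0,0,1],[0.0324,0.0104,0,0,0,0,1]],
  ],
)

```text
t: 1.6
tcp_pos: [0.5097, -0.2609, 0.3794]
eef_rot: [-0.0, 0.896, 0.443, -0.0]
ft_force: [0.4, -0.4, -0.3]
opening: 1.004
gripper_force: 0.0
```

apply_moves(
  steps=[
    [[0,0,0.035,0,0,0,1],[0,0,0.035,0,0,0,1],[0,0,0.035,0,0,0,1],[0,0,0.03,0,0,0,1],[0,0,0,0,0,0,1],[0,0,0,0,0,0,1]],
  ],
)

```text
t: 2.1
tcp_pos: [0.5066, -0.2608, 0.2413]
eef_rot: [-0.004, 0.896, 0.443, -0.002]
ft_force: [0.1, -1.1, 0.5]
opening: 1.002
gripper_force: 0.0
```

```bash
python3 -c "
from h import *
goto((.508,-.263,.120))"
```

```text
t 2.1 p [ 0.5066 -0.2608  0.2413] a 0.9187 tool z [-0.007  0.005 -1.   ] F [ 0.1 -1.1  0.5] op 1.002 gf 0.0
  to [ 0.508 -0.263  0.12 ] tool shift [-0.0008  0.0035  0.1213]
```

apply_moves(
  steps=[
    [[0,0.003,0.02,0,0,0,1],[0,0,0.02,0,0,0,1],[0,0,0.02,0,0,0,1],[0,0,0.02,0,0,0,1],[0,0,0.02,0,0,0,1],[0,0,0.02,0,0,0,1],[0,0,0,0,0,0,1]],
  ],
)

```text
t: 2.68
tcp_pos: [0.5113, -0.2644, 0.1249]
eef_rot: [-0.0, 0.896, 0.443, -0.0]
ft_force: [0.1, 0.5, -0.9]
opening: 1.0
gripper_force: 0.0
```

apply_moves(
  steps=[
    [[0,0,0,0,0,0,0.5],[0,0,0,0,0,0,0.5],[0,0,0,0,0,0,0.5],[0,0,0,0,0,0,0.5],[0,0,0,0,0,0,0.5],[0,0,0,0,0,0,0.5],[0,0,0,0,0,0,0.5],[0,0,0,0,0,0,0.5]],
  ],
  squeeze=40,
)

```text
t: 3.35
tcp_pos: [0.5128, -0.2652, 0.1292]
eef_rot: [0.003, 0.896, 0.443, 0.002]
ft_force: [-2.6, 1.0, 5.4]
opening: 0.645
gripper_force: 41.7
```

apply_moves(
  steps=[
    [[0,0,-0.01,0,0,0,0.5],[0,0,-0.02,0,0,0,0.5],[0,0,-0.02,0,0,0,0.5],[0,0,-0.02,0,0,0,0.5],[0,0,-0.02,0,0,0,0.5],[0,0,-0.02,0,0,0,0.5],[0,0,-0.02,0,0,0,0.5],[0,0,0,0,0,0,0.5],[0,0,0,0,0,0,0.5]],
  ],
)

```text
t: 4.1
tcp_pos: [0.5118, -0.2646, 0.2562]
eef_rot: [0.001, 0.896, 0.443, 0.001]
ft_force: [0.6, -0.0, -4.6]
opening: 0.644
gripper_force: 43.6
```

```bash
python3 -c "
from h import *
goto((.645,.045,.265))
a=snap('scene','s1.png')['img'][60:220,180:360];b=snap('top','t1.png')['img'][120:280,240:420]
cv2.imwrite('pics/c1.png',cv2.resize(np.hstack([a,b]),(800,356),interpolation=cv2.INTER_CUBIC))"
```

```text
t 4.1 p [ 0.5118 -0.2646  0.2562] a 0.9188 tool z [ 0.002 -0.002 -1.   ] F [ 0.6 -0.  -4.6] op 0.644 gf 43.6
  to [0.645 0.045 0.265] tool shift [ 0.3269 -0.0819 -0.009 ]
```

View pics/c1.png

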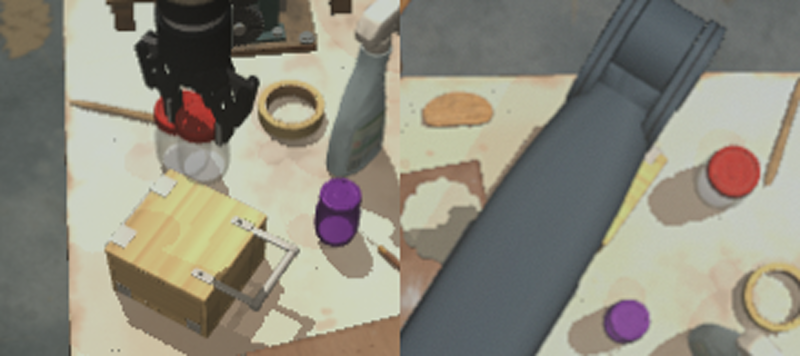

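The jar hangs upright in the fingers, clear of the closed chest (jar at crop (190,130), chest at (190,255)). I'll carry it to the free spot.

apply_moves(
  steps=[
    [[0.015,-0.004,0,0,0,0,0.5],[0.029,-0.0072,0,0,0,0,0.5],[0.03,-0.0075,0,0,0,0,0.5],[0.03,-0.0075,0,0,0,0,0.5],[0.03,-0.0075,0,0,0,0,0.5],[0.03,-0.0075,0,0,0,0,0.5],[0.03,-0.0075,0,0,0,0,0.5],[0.03,-0.0075,0,0,0,0,0.5],[0.03,-0.0075,0,0,0,0,0.5],[0.03,-0.0075,0,0,0,0,0.5],[0.028,-0.007,0,0,0,0,0.5],[0.015,-0.004,0,0,0,0,0.5]],
  ],
)

```text
t: 5.2
tcp_pos: [0.644, 0.0497, 0.2515]
eef_rot: [-0.002, 0.896, 0.445, -0.001]
ft_force: [0.6, -0.7, -4.8]
opening: 0.642
gripper_force: 43.5
```

apply_moves(
  steps=[
    [[0,0,0.02,0,0,0,0.5],[0,0,0.03,0,0,0,0.5],[0,0,0.03,0,0,0,0.5],[0,0,0.03,0,0,0,0.5],[0,0,0.03,0,0,0,0.5],[0,0,0.03,0,0,0,0.5],[0,0,0.015,0,0,0,0.5],[0,0,0,0,0,0,0.5],[0,0,0,0,0,0,0.5]],
  ],
)

```text
t: 5.95
tcp_pos: [0.6411, 0.0459, 0.0662]
eef_rot: [-0.002, 0.896, 0.443, -0.003]
ft_force: [0.3, -0.2, -3.2]
opening: 0.647
gripper_force: 43.7
```

```bash
python3 -c "
from h import *
goto((.645,.045,.03))
a=snap('scene','s2.png')['img'][180:400,170:390];b=snap('top','t2.png')['img'][100:320,150:370]
cv2.imwrite('pics/c2.png',cv2.resize(np.hstack([a,b]),(800,400),interpolation=cv2.INTER_CUBIC))"
```

```text
t 5.95 p [0.6411 0.0459 0.0662] a 0.9188 tool z [-0.007  0.    -1.   ] F [ 0.3 -0.2 -3.2] op 0.647 gf 43.7
  to [0.645 0.045 0.03 ] tool shift [0.0018 0.0039 0.0362]
```

View pics/c2.png

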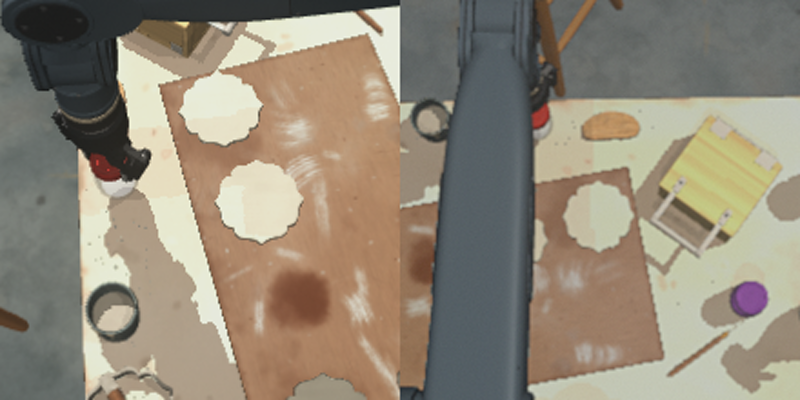

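The jar is over bare table, between the pot at crop (112,310) and the rib, and clear of the clay board. I'll lower it to contact in small steps.

apply_moves(
  steps=[
    [[0,0,0.008,0,0,0,0.5],[0,0,0.008,0,0,0,0.5],[0,0,0.006,0,0,0,0.5],[0,0,0.004,0,0,0,0.5],[0,0,0.002,0,0,0,0.5],[0,0,0,0,0,0,0.5],[0,0,0,0,0,0,0.5]],
  ],
)

```text
t: 6.63
tcp_pos: [0.6439, 0.0458, 0.0417]
eef_rot: [-0.0, 0.896, 0.443, -0.0]
ft_force: [0.7, 0.7, -4.4]
opening: 0.64
gripper_force: 43.8
```

apply_moves(
  steps=[
    [[0,0,0.002,0,0,0,0.5],[0,0,0,0,0,0,0.5],[0,0,0,0,0,0,0.5]],
  ],
)

```text
t: 6.88
tcp_pos: [0.6442, 0.0458, 0.0401]
eef_rot: [0.0, 0.896, 0.443, 0.0]
ft_force: [0.1, -0.0, -4.3]
opening: 0.638
gripper_force: 43.8
```

apply_moves(
  steps=[
    [[0,0,0.002,0,0,0,0.5],[0,0,0.002,0,0,0,0.5],[0,0,0,0,0,0,0.5],[0,0,0,0,0,0,0.5]],
  ],
)

```text
t: 7.22
tcp_pos: [0.6438, 0.0458, 0.0355]
eef_rot: [-0.0, 0.896, 0.443, -0.0]
ft_force: [0.1, -0.9, -3.6]
opening: 0.64
gripper_force: 43.8
```

apply_moves(
  steps=[
    [[0,0,0.002,0,0,0,0.5],[0,0,0,0,0,0,0.5],[0,0,0,0,0,0,0.5]],
  ],
)

```text
t: 7.47
tcp_pos: [0.6444, 0.0459, 0.0346]
eef_rot: [0.0, 0.896, 0.443, 0.0]
ft_force: [-0.4, 0.4, -1.5]
opening: 0.641
gripper_force: 44.0
```

apply_moves(
  steps=[
    [[0,0,0.001,0,0,0,0.5],[0,0,0,0,0,0,0.5],[0,0,0,0,0,0,0.5]],
  ],
)

```text
t: 7.72
tcp_pos: [0.6446, 0.0461, 0.0345]
eef_rot: [0.0, 0.896, 0.444, 0.001]
ft_force: [-2.8, 1.5, 3.8]
opening: 0.642
gripper_force: 44.5
```

apply_moves(
  steps=[
    [[0,0,0,0,0,0,0.68],[0,0,0,0,0,0,0.72],[0,0,0,0,0,0,0.78],[0,0,0,0,0,0,0.86],[0,0,0,0,0,0,1],[0,0,0,0,0,0,1],[0,0,0,0,0,0,1],[0,0,0,0,0,0,1]],
  ],
)

```text
t: 8.38
tcp_pos: [0.6441, 0.0457, 0.0329]
eef_rot: [0.0, 0.896, 0.443, 0.0]
ft_force: [-0.4, 0.0, -0.6]
opening: 0.998
gripper_force: 0.0
```

apply_moves(
  steps=[
    [[0,0,-0.01,0,0,0,1],[0,0,-0.015,0,0,0,1],[0,0,-0.02,0,0,0,1],[0,0,-0.03,0,0,0,1],[0,0,-0.035,0,0,0,1],[0,0,-0.035,0,0,0,1],[0,0,-0.035,0,0,0,1],[0,0,-0.02,0,0,0,1],[0,0,0,0,0,0,1]],
  ],
)

```text
t: 9.13
tcp_pos: [0.6468, 0.0457, 0.2415]
eef_rot: [0.003, 0.896, 0.443, 0.006]
ft_force: [-0.5, 0.3, 0.7]
opening: 1.001
gripper_force: 0.0
```

```bash
python3 -c "
from h import *
goto((.430,-.1895,.235),(.430,-.1895,.071))"
```

```text
t 9.13 p [0.6468 0.0457 0.2415] a 0.9189 tool z [ 0.013 -0.    -1.   ] F [-0.5  0.3  0.7] op 1.001 gf 0.0
  to [ 0.43   -0.1895  0.235 ] tool shift [-0.3185 -0.0297  0.0037]
  to [ 0.43   -0.1895  0.071 ] tool shift [-0.0012 -0.0017  0.164 ]
```

apply_moves(
  steps=[
    [[-0.015,-0.0015,0,0,0,0,0.42],[-0.028,-0.0027,0,0,0,0,0.42],[-0.029,-0.0027,0,0,0,0,0.42],[-0.029,-0.0027,0,0,0,0,0.42],[-0.029,-0.0027,0,0,0,0,0.42],[-0.029,-0.0027,0,0,0,0,0.42],[-0.029,-0.0027,0,0,0,0,0.42],[-0.029,-0.0027,0,0,0,0,0.42],[-0.029,-0.0027,0,0,0,0,0.42],[-0.029,-0.0027,0,0,0,0,0.42],[-0.029,-0.0027,0,0,0,0,0.42],[-0.0145,-0.0014,0,0,0,0,0.42]],
  ],
)

```text
t: 10.13
tcp_pos: [0.4248, -0.1909, 0.2329]
eef_rot: [0.0, 0.897, 0.442, -0.001]
ft_force: [0.4, -0.1, 0.0]
opening: 0.419
gripper_force: 0.0
```

apply_moves(
  steps=[
    [[0,0,0.02,0,0,0,0.42],[0,0,0.03,0,0,0,0.42],[0,0,0.03,0,0,0,0.42],[0,0,0.02,0,0,0,0.42],[0,0,0,0,0,0,0.42],[0,0,0,0,0,0,0.42]],
  ],
)

```text
t: 10.63
tcp_pos: [0.4257, -0.1884, 0.1317]
eef_rot: [-0.001, 0.896, 0.443, -0.001]
ft_force: [0.5, 0.1, 0.9]
opening: 0.419
gripper_force: 0.0
```

```bash
python3 -c "
from h import *
goto((.430,-.1895,.071))
s=snap('scene','s3.png');P=pts(s)
# placed jar
H,Sa,V=cv2.split(cv2.cvtColor(s['img'],cv2.COLOR_BGR2HSV));m=((H<8)|(H>172))&(Sa>110)&(abs(P[...,0]-.645)<.06)&(abs(P[...,1]-.046)<.06)&(P[...,2]>.05)
q=P[m];print('jar cap',((q.min(0)+q.max(0))/2).round(3),np.percentile(q[:,2],95).round(3),np.argwhere(m).mean(0))
a=s['img'][110:330,170:390]
cv2.imwrite('pics/c3.png',cv2.resize(a,(600,600),interpolation=cv2.INTER_CUBIC))"
```

```text
t 10.63 p [ 0.4257 -0.1884  0.1317] a 0.9188 tool z [-0.003  0.002 -1.   ] F [0.5 0.1 0.9] op 0.419 gf 0.0
  to [ 0.43   -0.1895  0.071 ] tool shift [0.0018 0.0042 0.0607]
jar cap [0.641 0.046 0.084] 0.09 [273.55820106 231.55555556]
```

View pics/c3.png

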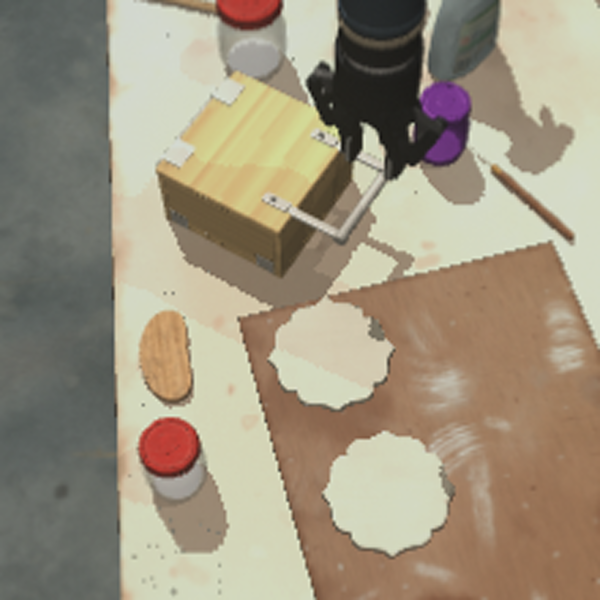

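The jar stands upright at crop (172,460): cap centre (0.641, 0.046), top about 0.087, between rib and pot. The fingers are over the bar, at crop (375,170). I'll go down astride the bar and pinch it.

apply_moves(
  steps=[
    [[0.001,0.004,0.01,0,0,0,0.42],[0.001,0,0.01,0,0,0,0.42],[0,0,0.01,0,0,0,0.42],[0,0,0.01,0,0,0,0.42],[0,0,0.01,0,0,0,0.42],[0,0,0.01,0,0,0,0.42],[0,0,0,0,0,0,0.42]],
  ],
)

```text
t: 11.27
tcp_pos: [0.4295, -0.1889, 0.0698]
eef_rot: [-0.002, 0.896, 0.443, -0.001]
ft_force: [0.2, 0.8, -0.2]
opening: 0.42
gripper_force: 0.0
```

apply_moves(
  steps=[
    [[0,0,0,0,0,0,0.2],[0,0,0,0,0,0,0.1],[0,0,0,0,0,0,0],[0,0,0,0,0,0,0],[0,0,0,0,0,0,0],[0,0,0,0,0,0,0],[0,0,0,0,0,0,0]],
  ],
  squeeze=40,
)

```text
t: 11.85
tcp_pos: [0.4316, -0.1902, 0.0732]
eef_rot: [0.0, 0.896, 0.443, 0.0]
ft_force: [-0.4, 1.4, -0.1]
opening: 0.0
gripper_force: 0.0
```

```bash
python3 - <<'E'
from h import *
for i in range(3): goto(); bot.snapshot('top')
th=0.0244+np.radians(np.arange(0,61,5)); p=.205*np.c_[np.cos(th[0])-np.cos(th),np.sin(th)-np.sin(th[0])]
print('back(+tool y), up cumulative\n',p.round(4).tolist()); print(np.diff(p,axis=0).round(4).tolist())
E
```

```text
t 11.85 p [ 0.4316 -0.1902  0.0732] a 0.9188 tool z [ 0. -0. -1.] F [-0.4  1.4 -0.1] op 0.0 gf 0.0
t 11.9 p [ 0.4315 -0.1901  0.0731] a 0.9188 tool z [ 0. -0. -1.] F [-0.1  0.  -0.1] op -0.001 gf 0.0
t 11.95 p [ 0.4315 -0.1901  0.0731] a 0.9187 tool z [ 0. -0. -1.] F [0.3 1.  0.4] op -0.004 gf 0.0
back(+tool y), up cumulative
 [[0.0, 0.0], [0.0012, 0.0178], [0.004, 0.0355], [0.0083, 0.0529], [0.0141, 0.0698], [0.0213, 0.0861], [0.03, 0.1018], [0.0399, 0.1166], [0.0512, 0.1306], [0.0636, 0.1434], [0.077, 0.1552], [0.0915, 0.1657], [0.1068, 0.175]]
[[0.0012, 0.0178], [0.0028, 0.0177], [0.0043, 0.0174], [0.0058, 0.0169], [0.0072, 0.0164], [0.0086, 0.0157], [0.01, 0.0148], [0.0112, 0.0139], [0.0124, 0.0129], [0.0135, 0.0118], [0.0144, 0.0105], [0.0153, 0.0092]]
```

The fingers shut on nothing, so I'll look before moving.

```bash
python3 -c "
from h import *
a=snap('scene','s4.png')['img'][125:225,250:350];b=snap('top','t4.png')['img'][170:270,260:360]
cv2.imwrite('pics/c4.png',cv2.resize(np.hstack([a,b]),(800,400),interpolation=cv2.INTER_CUBIC))"
```

```text
(no output)
```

View pics/c4.png

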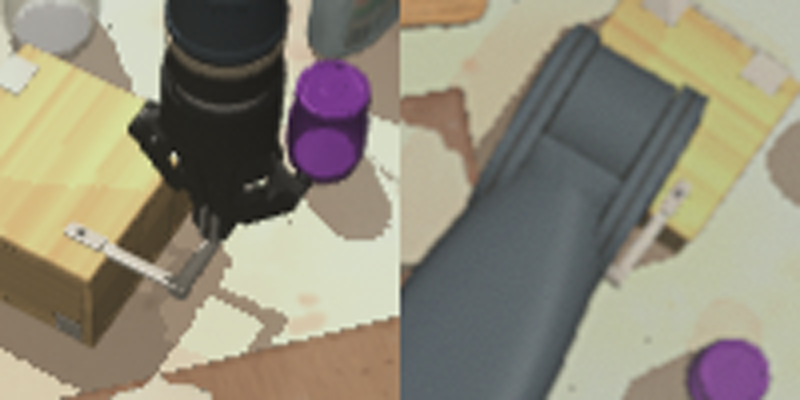

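```bash
python3 - <<'E'
from h import *
s=pickle.load(open('pics/s4.png.pkl','rb'));P=pts(s)
ctr=np.array([.5337,-.2687]); d=np.array([.795,-.606]); w=np.array([.606,.795])
rel=P[...,:2]-ctr; a=rel@d; b=rel@w; Z=P[...,2]
for lo in np.arange(-.05,.055,.01):
    m=(a<-.08)&(a>-.17)&(b>lo)&(b<lo+.01)&(Z>.06)&(Z<.16)
    o=[(round(float(x),3),round(float(z),3)) for x,z in sorted(zip(a[m],Z[m]))]
    print(round(lo,2),o[:40])
im=cv2.resize(s['img'][165:205,285:325],(600,600),interpolation=cv2.INTER_CUBIC); cv2.imwrite('pics/c5.png',im)
E
```

```text
-0.05 [(-0.131, 0.099)]
-0.04 []
-0.03 []
-0.02 []
-0.01 [(-0.156, 0.159), (-0.155, 0.16), (-0.15, 0.16), (-0.146, 0.16), (-0.145, 0.158), (-0.144, 0.158), (-0.142, 0.125), (-0.142, 0.154), (-0.142, 0.13), (-0.141, 0.117), (-0.141, 0.157), (-0.14, 0.115), (-0.132, 0.089), (-0.121, 0.153), (-0.093, 0.159)]
0.0 [(-0.156, 0.16), (-0.15, 0.159), (-0.147, 0.157), (-0.147, 0.158), (-0.146, 0.159), (-0.146, 0.154), (-0.145, 0.156), (-0.145, 0.158), (-0.144, 0.144), (-0.143, 0.156), (-0.143, 0.131), (-0.143, 0.151), (-0.143, 0.136), (-0.142, 0.144), (-0.142, 0.139), (-0.142, 0.156), (-0.141, 0.121), (-0.141, 0.115), (-0.141, 0.126), (-0.14, 0.14), (-0.14, 0.119), (-0.14, 0.113), (-0.139, 0.133), (-0.139, 0.127), (-0.138, 0.12), (-0.138, 0.134), (-0.137, 0.111), (-0.137, 0.136), (-0.137, 0.12), (-0.135, 0.114), (-0.135, 0.122), (-0.135, 0.129), (-0.135, 0.118), (-0.135, 0.133), (-0.135, 0.122), (-0.134, 0.104), (-0.133, 0.091), (-0.132, 0.095), (-0.132, 0.092), (-0.13, 0.093)]
0.01 [(-0.162, 0.156), (-0.16, 0.157), (-0.159, 0.158), (-0.157, 0.152), (-0.156, 0.155), (-0.156, 0.159), (-0.155, 0
[... 1195 characters left out ...]
), (-0.13, 0.095), (-0.129, 0.096), (-0.129, 0.096), (-0.128, 0.084), (-0.128, 0.09), (-0.127, 0.093), (-0.127, 0.095), (-0.126, 0.096), (-0.126, 0.097), (-0.126, 0.099), (-0.124, 0.086), (-0.124, 0.096), (-0.122, 0.094), (-0.121, 0.093), (-0.12, 0.095), (-0.12, 0.095), (-0.118, 0.097), (-0.118, 0.094), (-0.116, 0.095), (-0.115, 0.094), (-0.114, 0.096), (-0.114, 0.092), (-0.113, 0.095), (-0.112, 0.095), (-0.112, 0.096), (-0.111, 0.091), (-0.11, 0.095), (-0.109, 0.097), (-0.109, 0.094), (-0.107, 0.098), (-0.106, 0.093), (-0.106, 0.097), (-0.104, 0.095)]
0.05 [(-0.132, 0.091), (-0.127, 0.099), (-0.122, 0.092), (-0.119, 0.096), (-0.107, 0.097), (-0.103, 0.097), (-0.087, 0.094), (-0.084, 0.097)]
```

View pics/c5.png

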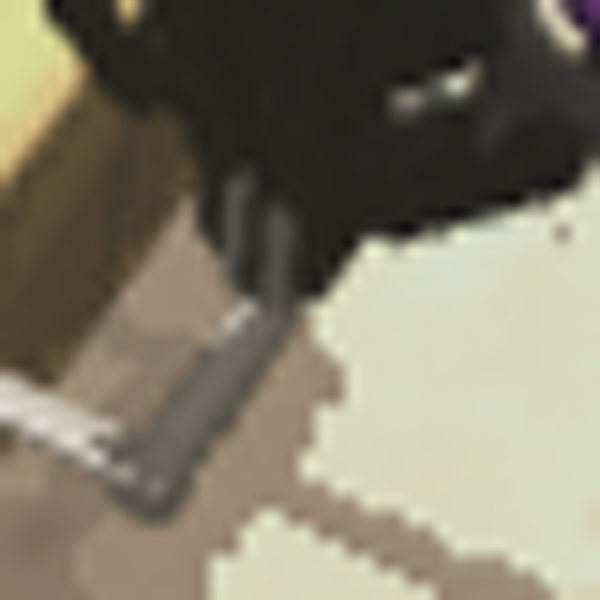

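The crop shows the shut finger ends just above the bar, at crop (275,300), and depth puts them at z ≈ 0.10 while the bar top is at 0.095. So the real tips sit about 25 mm higher than the reported TCP. That also fits the 55 mm reading on the jar, because the fingers held its cap. I'll open, go 26 mm lower while watching the force, and pinch again.

apply_moves(
  steps=[
    [[0,0,-0.005,0,0,0,0.42],[0,0,-0.005,0,0,0,0.42],[0,0,0,0,0,0,0.42],[0,0,0,0,0,0,0.42],[0,0,0.006,0,0,0,0.42],[0,0,0.006,0,0,0,0.42],[0,0,0.006,0,0,0,0.42],[0,0,0.006,0,0,0,0.42],[0,0,0,0,0,0,0.42]],
  ],
)

```text
t: 12.85
tcp_pos: [0.4299, -0.1892, 0.0565]
eef_rot: [-0.002, 0.896, 0.443, -0.001]
ft_force: [0.3, 0.1, 0.0]
opening: 0.421
gripper_force: 0.0
```

apply_moves(
  steps=[
    [[0,0,0.004,0,0,0,0.42],[0,0,0.004,0,0,0,0.42],[0,0,0.004,0,0,0,0.42],[0,0,0,0,0,0,0.42],[0,0,0,0,0,0,0.42]],
  ],
)

```text
t: 13.27
tcp_pos: [0.4312, -0.1899, 0.0466]
eef_rot: [-0.0, 0.896, 0.443, -0.0]
ft_force: [-1.0, 0.5, 0.9]
opening: 0.422
gripper_force: 0.0
```

apply_moves(
  steps=[
    [[0,0,0,0,0,0,0.3],[0,0,0,0,0,0,0.2],[0,0,0,0,0,0,0.1],[0,0,0,0,0,0,0],[0,0,0,0,0,0,0],[0,0,0,0,0,0,0]],
  ],
)

```text
t: 13.77
tcp_pos: [0.4329, -0.1911, 0.0476]
eef_rot: [0.002, 0.896, 0.443, 0.001]
ft_force: [4.2, -2.5, -1.2]
opening: 0.116
gripper_force: 39.0
```

The bar is pinched (opening 0.116, 39 N). Now I'll lift it along the arc.

apply_moves(
  steps=[
    [[0,0.0004,-0.0089,0,0,0,0],[0,0.0008,-0.0089,0,0,0,0],[0,0.0012,-0.0089,0,0,0,0],[0,0.0016,-0.0088,0,0,0,0],[0,0.002,-0.0087,0,0,0,0],[0,0.0023,-0.0087,0,0,0,0],[0,0.0027,-0.0085,0,0,0,0],[0,0.0031,-0.0084,0,0,0,0],[0,0.0034,-0.0083,0,0,0,0],[0,0.0038,-0.0081,0,0,0,0],[0,0,0,0,0,0,0],[0,0,0,0,0,0,0]],
  ],
  squeeze=60,
)

```text
t: 14.77
tcp_pos: [0.4484, -0.2029, 0.1327]
eef_rot: [-0.0, 0.896, 0.443, 0.0]
ft_force: [3.2, -1.5, -4.2]
opening: 0.11
gripper_force: 58.6
```

```bash
cat >> h.py <<'E'
def lid(s):
    P=pts(s); H,Sa,V=cv2.split(cv2.cvtColor(s['img'],cv2.COLOR_BGR2HSV))
    d=np.array([.795,-.606]); w=np.array([.606,.795]); rel=P[...,:2]-np.array([.5337,-.2687])
    u=.075-rel@d; b=rel@w; z=P[...,2]-.085      # u forward from hinge
    rad=np.hypot(u,z)
    m=(abs(b)<.075)&(rad>.02)&(rad<.15)&(z>.015)&(z<.2)&(u>0)&(H>12)&(H<35)&(Sa>60)
    uu,zz=u[m],z[m]
    for _ in range(6):
        A=np.c_[uu,zz]; c=A.mean(0); n=np.linalg.svd(A-c,full_matrices=False)[2]; r=(A-c)@n[1]; k=abs(r)<max(.004,2*r.std()); uu,zz=uu[k],zz[k]
    ang=np.degrees(np.arctan2(n[0][1]*np.sign(n[0][0]),abs(n[0][0])))
    print('lid face n',len(uu),'angle',round(ang,1),'offset',round(float(n[1]@c),4))
E
python3 -c "
from h import *
goto()
for n in('scene','top'): lid(snap(n,n+'5.png'))"
```

```text
t 14.77 p [ 0.4484 -0.2029  0.1327] a 0.9189 tool z [-0.  0. -1.] F [ 3.2 -1.5 -4.2] op 0.11 gf 58.6
lid face n 1344 angle 23.5 offset -0.0123
lid face n 418 angle 23.6 offset -0.0095
```

apply_moves(
  steps=[
    [[0,0.0042,-0.0079,0,0,0,0],[0,0.0045,-0.0078,0,0,0,0],[0,0.0048,-0.0075,0,0,0,0],[0,0.0052,-0.0073,0,0,0,0],[0,0.0055,-0.0071,0,0,0,0],[0,0.0058,-0.0068,0,0,0,0],[0,0.0061,-0.0066,0,0,0,0],[0,0.0064,-0.0063,0,0,0,0],[0,0.0066,-0.006,0,0,0,0],[0,0.0069,-0.0057,0,0,0,0],[0,0,0,0,0,0,0],[0,0,0,0,0,0,0]],
  ],
)

```text
t: 15.87
tcp_pos: [0.4891, -0.2337, 0.2021]
eef_rot: [-0.005, 0.896, 0.444, -0.002]
ft_force: [-6.7, 4.4, 3.4]
opening: 0.111
gripper_force: 59.6
```

```bash
python3 -c "
from h import *
goto()
for n in('scene','top'): lid(snap(n,n+'6.png'))"
```

```text
t 15.87 p [ 0.4891 -0.2337  0.2021] a 0.9194 tool z [-0.008  0.006 -1.   ] F [-6.7  4.4  3.4] op 0.111 gf 59.6
lid face n 635 angle 47.5 offset -0.0134
lid face n 282 angle 47.9 offset -0.0082
```

apply_moves(
  steps=[
    [[0,0.0035,-0.003,0,0,0,0],[0,0.0035,-0.003,0,0,0,0],[0,0.0035,-0.003,0,0,0,0],[0,0.0037,-0.003,0,0,0,0],[0,0.0038,-0.003,0,0,0,0],[0,0.0038,-0.003,0,0,0,0],[0,0.0035,-0.0026,0,0,0,0],[0,0.0035,-0.0025,0,0,0,0],[0,0,0,0,0,0,0],[0,0,0,0,0,0,0],[0,0,0,0,0,0,0]],
  ],
)

```text
t: 16.88
tcp_pos: [0.5135, -0.2521, 0.2249]
eef_rot: [-0.003, 0.896, 0.444, -0.001]
ft_force: [-4.1, 4.7, 2.2]
opening: 0.104
gripper_force: 59.2
```

```bash
python3 - <<'E'
from h import *
goto(); bot.snapshot('top'); goto()
d=np.array([.795,-.606]); w=np.array([.606,.795])
for n in('scene','top'):
    s=snap(n,n+'7.png'); lid(s)
    P=pts(s); rel=P[...,:2]-np.array([.5337,-.2687]); u=.075-rel@d; b=rel@w; z=P[...,2]-.085; H,Sa,V=cv2.split(cv2.cvtColor(s['img'],cv2.COLOR_BGR2HSV))
    rad=np.hypot(u,z)
    for lo,hi in((-.055,-.02),(.018,.055)):
        m=(b>lo)&(b<hi)&(rad>.19)&(rad<.222)&(z>.1)&(u>0.02)
        if m.sum()>3: print(n,'bar',m.sum(),np.median(u[m]).round(4),np.median(z[m]).round(4),'ang',np.degrees(np.arctan2(np.median(z[m]),np.median(u[m]))).round(1)-1.4)
# calibrate lid fit on closed picture
for n in('scene','top'):
    s=pickle.load(open(f'pics/{n}0.png.pkl','rb'));P=pts(s);rel=P[...,:2]-np.array([.5337,-.2687]);a=rel@d;b=rel@w
    m=(abs(a)<.07)&(abs(b)<.07)&(P[...,2]>.085)&(P[...,2]<.105)&((a<-.0)|(abs(b)>.05)); c=np.polyfit(-a[m],P[...,2][m],1); print(n,'closed slope deg',np.degrees(c[0]).round(2),c[1].round(4))
E
```

```text
t 16.88 p [ 0.5135 -0.2521  0.2249] a 0.9193 tool z [-0.005  0.004 -1.   ] F [-4.1  4.7  2.2] op 0.104 gf 59.2
t 16.93 p [ 0.5134 -0.2521  0.2249] a 0.9193 tool z [-0.005  0.004 -1.   ] F [-3.8  4.9  2.6] op 0.113 gf 59.2
lid face n 202 angle 57.8 offset -0.0138
scene bar 17 0.1001 0.184 ang 60.0
scene bar 72 0.1026 0.1818 ang 59.2
lid face n 173 angle 58.2 offset -0.0083
top bar 20 0.1056 0.1817 ang 58.4
scene closed slope deg -0.07 0.0958
top closed slope deg -0.09 0.095
```

The estimates agree on about 58.3° (lid plane 57.8 and 58.2, bar about 58 to 59, kinematics 58.2). I'll trim up by about 1.6°.

apply_moves(
  steps=[
    [[0,0.0023,-0.0016,0,0,0,0],[0,0.0023,-0.0016,0,0,0,0],[0,0,0,0,0,0,0],[0,0,0,0,0,0,0],[0,0,0,0,0,0,0],[0,0,0,0,0,0,0],[0,0,0,0,0,0,0],[0,0,0,0,0,0,0],[0,0,0,0,0,0,0],[0,0,0,0,0,0,0]],
  ],
)

```text
t: 17.87
tcp_pos: [0.5183, -0.2558, 0.2286]
eef_rot: [-0.001, 0.896, 0.444, -0.0]
ft_force: [-2.4, 4.3, 2.9]
opening: 0.11
gripper_force: 59.1
```

```bash
python3 - <<'E'
from h import *
goto()
for n in('scene','top'): s=snap(n,n+'8.png'); lid(s); 
goto(); print(np.abs(bot.get_state()['joint_vel']).max())
s=pickle.load(open('pics/scene8.png.pkl','rb')); cv2.imwrite('pics/c8.png',cv2.resize(s['img'][80:380,170:400],(460,600)))
E
```

```text
t 17.87 p [ 0.5183 -0.2558  0.2286] a 0.9192 tool z [-0.002  0.002 -1.   ] F [-2.4  4.3  2.9] op 0.11 gf 59.1
lid face n 138 angle 59.4 offset -0.0141
lid face n 152 angle 60.3 offset -0.0078
t 17.97 p [ 0.5183 -0.2558  0.2286] a 0.9192 tool z [-0.002  0.002 -1.   ] F [-3.   3.7  3.1] op 0.11 gf 59.1
0.0023208588792115866
```

View pics/c8.png

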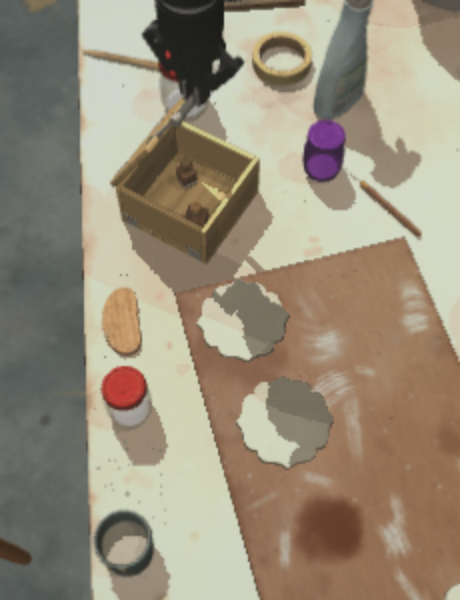

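The lid is held open at about 60° with both stamps visible at crop (187,172) and (197,210). The jar is upright at (127,395), and the rib and pot haven't moved. The arm is still, so I'm handing the job in.

```bash
python3 -c "
from station import bot
print(bot.sign_off())"
```

```text
the job is handed in; nothing more can be done
None
```

The glaze jar stands upright on the bare table at about (0.64, 0.046), and the chest lid was held still at about 60° (cameras read 59.4° and 60.3°) when I handed the job in at 18 s.

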